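# Put the swapped tools back on their own shadows

## Task

The hammer, the pliers and the adjustable wrench have been put back on each other's shadow panels. Lay each tool on the panel that bears its own black outline, flat and covering the outline, head on the outline's head end; the ribbed rubber mat is free for setting a tool down meanwhile. Lay the tools down gently: do not drop or throw them.

Things in the scene. Friction and masses are not known exactly. Their poses are not given: they have to be found in the camera images.
- hammer: Small ball-pein hammer lying flat on a wrong panel, 340 g: 270 mm long, wooden handle 24 mm wide (30 mm in its rear half) and 22 mm thick, steel head 85 mm across (along y) and 24 mm thick at the +x end, head occupying x = 111 to 133 mm. Origin: middle of its length, at its underside; x runs along the handle towards the head, z up out of the panel.
- pliers: Combination pliers lying flat on a wrong panel, 210 g: 180 mm long, closed steel jaws at the +x end, grey-sleeved handles 58 mm across at their widest and 15 mm thick at the -x end; between them the joint is a block 28 mm wide (along y), 13 mm thick, at x = 18 to 52 mm. Origin: middle of the length, at the underside; x runs towards the jaws, z up.
- wrench: Adjustable wrench lying flat on a wrong panel, 270 g, all steel: 200 mm long, head 54 mm across and 14 mm thick at the +x end (from x = 52 mm), shank 22 mm wide (along y) and 12 mm thick. Origin: middle of the length, at the underside; x runs towards the head, z up.
- hammer_grip (a point): Point on the hammer's handle near its balance point, where it is best gripped across the 24 mm width: 80 mm from the hammer's origin towards the head, 11 mm above its underside. Axes as the hammer's.
- pliers_grip (a point): Middle of the pliers' joint block, best gripped here across its 28 mm width: 35 mm from the pliers' origin towards the jaws, 6.5 mm above the underside. Axes as the pliers'.
- wrench_grip (a point): Point on the wrench's shank near its balance point, best gripped here across its 22 mm width: 35 mm from the wrench's origin towards the head, 6 mm above the underside. Axes as the wrench's.
- hammer_panel: White shadow panel, 290 x 110 mm, 6 mm thick, screwed to the bench, with the hammer's full-size black outline painted flush on it. Origin: centre of its underside; x along its length towards the outline's head. The pliers lie on it at the start. A tool exactly on its outline has its origin above the panel's origin and its x along the panel's x.
- pliers_panel: White shadow panel, 200 x 90 mm, 6 mm thick, screwed to the bench, with the pliers' full-size black outline. Origin: centre of its underside; x along its length towards the outline's jaws. The wrench lies on it at the start. Origins and x axes coincide in plan as for the hammer's panel.
- wrench_panel: White shadow panel, 220 x 90 mm, 6 mm thick, screwed to the bench, with the adjustable wrench's full-size black outline. Origin: centre of its underside; x along its length towards the outline's head. The hammer lies on it at the start. Origins and x axes coincide in plan as for the hammer's panel.
- mat: Bare black ribbed rubber mat, 240 x 100 mm, 4 mm thick, fixed on the bench in a row with the three panels, empty: a free spot for one tool. Origin: centre of its underside; x along its length. Thin hand tools (pencil, punch, chisel, up to 10 mm high) lie between the panels and the mat.
There are look-alikes about, which are no part of the job. Leave any purple look-alike of the pliers_panel alone.

How it is judged:
By the outcome, as a careful person would: the job done as asked, in the order asked, and still so for the second after the job is handed in, with the robot touching nothing.
It also fails if it takes over 114 s, if anything falls off the work surface, if the arm or the gripper's body presses on something with over 40 N, if the wrist force passes 120 N, or if a joint passes its speed limit or range.

## Robot

A 7-joint arm with a two-finger parallel gripper is mounted at the origin on the work surface. World frame = base frame: x ahead of the robot, y to its left, z up, the work surface at z = 0. Lengths are in m, angles in rad, forces in N, time in s.
With the tool pointing down it reaches from about 0.425 to 0.875 m from the base axis. Payload 4.7 kg.
Tool frame: the origin (TCP) lies at the very end of the fingers, on their centre line; the grasp point (between the pads) lies 19 mm behind it; z points along the fingers, y is the direction in which the jaws open and shut (so a half turn about z gives the same grasp; the last joint's range is limited). The gripper opens to 87 mm and grips with 3 to 60 N. Pads are 19 mm wide; open, the fingers measure 117 mm over their backs; the gripper's body (75 mm by 190 mm) begins 51 mm behind the grasp point.
Start: joints at [1.13, 0.321, -0.07, 1.45, 0.023, 1.371, -0.057], TCP at [0.286, -0.584, 0.223] pointing down, gripper open.
Joint ranges: [-2.86, 2.86], [-0.3, 2.09], [-1.38, 1.24], [0.06, 2.45], [-1.56, 4.7], [0.09, 2.05], [-2.69, 2.69]. Speed limits (rad/s): [2.57, 2.57, 3.14, 3.14, 3.14, 3.14, 3.14].

## Interface

Orientations are given as a unit quaternion [w, x, y, z].
In Python, from bench import env gives the robot as it stands.
- The arm moves only by the tool step_arm, never from a script. Its argument "steps" is a list that holds one entry, the list of rows, each a list of 7 numbers: the shift along the tool's x, y, z in m, then the turn, a rotation vector about the tool's x, y, z in rad, then the closure, from 0 (fully open) to 1 (shut). A call has 1 to 10 rows; each row is the pose to reach, as a shift and turn from the pose measured when the call began, along the tool's axes at that moment; what a row does not reach only later rows make up. A row lasts 1/8 s, in which the tool goes at most 62.5 mm and 10.7 degrees, less where a joint would pass 70% of its speed; a pose out of reach is approached as far as the arm can. A call with a gripper value outside its range is refused whole. The fingers move at their own pace and stop on an object; the grip force is fixed at half the most. Time passes only in rows, so rows that repeat a pose let the fingers close. It gives the time, the measured TCP pose, the force and the opening at its end, in the units of the state.
- env.observe(): the state, without advancing time (a new reading comes with each control period).
- env.camera(name): name is "scene" or "top" or "wrist"; returns a dict with "pixels" (384x512x3 uint8, blue, green, red), "fx", "fy", "cx", "cy" (pixels), "cam_to_world" (4x4, takes a point from camera to world coordinates). Camera axes: x right, y up, looking along -z (the intrinsics and any distortion apply to the point x, -y, -z); pixel columns grow to the right and rows downward; lengths in m; the calibration is good to about 2 mm. A picture is of the moment at which its call begins. There is no depth.
- env.close_job(): hands the job in, once; it reports no verdict.
The state is a dict: "time_s": time; "joint_positions": joint angles; "joint_velocities": joint speeds; "joint_torque": joint torques, N m; "tool_pos": TCP position; "orientation": TCP orientation; "contact_force": force on the tool from outside, world axes, zero at the start; "ft_torque": the same for the moment, N m; "opening": finger opening in m.
Only numpy, scipy, OpenCV 4.12 (cv2) and the standard library are available. Lean on these libraries where they do the work, as an engineer would, in place of code of your own. Each camera call takes 0.05 s, during which the arm holds its last target.

## Working session

There is one attempt and no reset: what is moved stays moved. The work goes in short steps, Python scripts to look and compute and a tool call to move; the robot and the scene stay as the last step left them, time stands still between calls to the robot, and variables do not carry over. Pictures are saved under pics/ and viewed, and the job is handed in when it is done.

Besides the shell and the picture viewer there is one more tool, called after "Emit:" as name(argument=value, ...) on one line, values as JSON. step_arm: Moves the arm, as the interface text tells. Its arguments: {"type":"object","properties":{"steps":{"type":"array","items":{"type":"array","items":{"type":"array","items":{"type":"number"}}}}},"required":["steps"]}

```bash
mkdir -p pics; ls; cat > h.py <<'E'
import numpy as np, cv2
from bench import env
def shot(n,f):
    c=env.camera(n); cv2.imwrite(f'pics/{f}.png',c['pixels'])
    np.savez(f'pics/{f}.npz',**{k:np.array(v) for k,v in c.items()})
    return c
E
python3 - <<'E'
from h import *
s=env.observe(); print(s)
for n in('scene','top','wrist'):
    c=shot(n,n+'0'); print(n,[k for k in c],c['fx'],c['fy'],c['cx'],c['cy'],np.round(c['cam_to_world'],3).tolist())
a=[cv2.imread(f'pics/{n}0.png') for n in('scene','top')]
E
```

```text
pics
{'time_s': 0.0, 'joint_positions': array([ 1.13010576,  0.32180914, -0.07008959,  1.45167904,  0.02260248,
        1.37077173, -0.0569268 ]), 'joint_velocities': array([-4.36669689e-05,  9.12788612e-04, -6.67528523e-04, -8.73431148e-04,
        9.87931807e-04,  1.14618699e-03, -7.97745156e-04]), 'joint_torque': array([ 4.76401544e-05, -4.91294682e+01, -4.03829115e-01, -3.12526989e+01,
       -6.36654929e-02,  4.36449295e-02,  1.87389969e-04]), 'tool_pos': array([ 0.28524519, -0.58345888,  0.22146851]), 'orientation': array([-9.03533136e-04,  9.74255468e-01,  2.25444893e-01, -2.59586873e-04]), 'contact_force': array([ 0.13249349,  0.81585491, -0.71426336]), 'ft_torque': array([-0.04306819, -0.052393  ,  0.02717378]), 'opening': 0.08721587849131812}
scene ['pixels', 'fx', 'fy', 'cx', 'cy', 'cam_to_world'] 387.2428821922231 387.2428821922231 253.59266309884836 193.36539595926195 [[0.847, -0.402, 0.349, 0.85], [0.532, 0.631, -0.564, -0.664], [0.006, 0.663, 0.748, 0.849], [0.0, 0.0, 0.0, 1.0]]
top ['pixels', 'fx', 'fy', 'cx', 'cy', 'cam_to_world'] 449.7877531203518 449.7877531203518 257.1952643333787 194.14563734636826 [[-0.0, 0.987, -0.161, 0.291], [-1.0, 0.002, 0.011, -0.044], [0.011, 0.161, 0.987, 1.297], [0.0, 0.0, 0.0, 1.0]]
wrist ['pixels', 'fx', 'fy', 'cx', 'cy', 'cam_to_world'] 333.97601282840435 333.97601282840435 251.5174325524314 191.52370756035364 [[0.439, 0.864, 0.245, 0.352], [-0.898, 0.423, 0.119, -0.551], [-0.001, -0.272, 0.962, 0.384], [0.0, 0.0, 0.0, 1.0]]
```

View pics/top0.png

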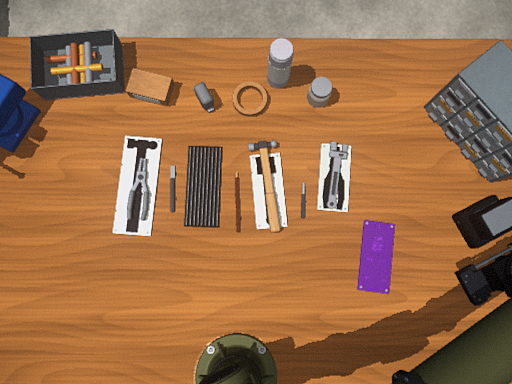

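View pics/scene0.png

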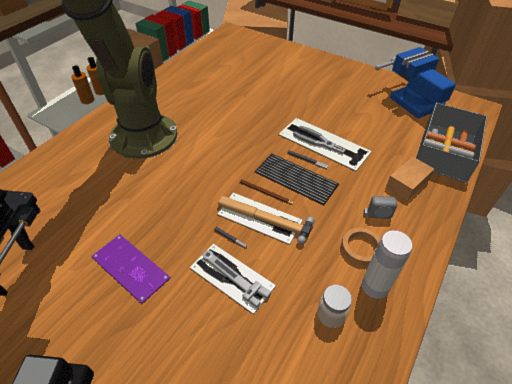

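View pics/wrist0.png

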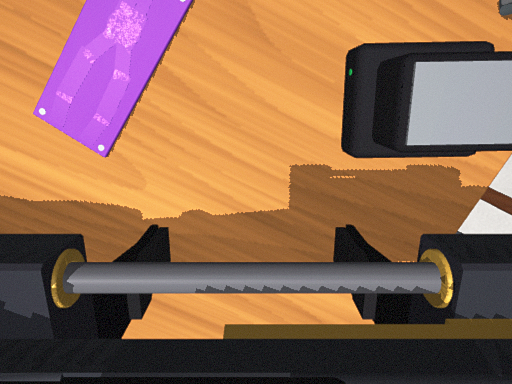

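```bash
python3 - <<'E'
import cv2
a=cv2.imread('pics/top0.png')[125:245,105:365]
cv2.imwrite('pics/c0.png',cv2.resize(a,None,fx=3,fy=3,interpolation=cv2.INTER_CUBIC))
E
```

```text
(no output)
```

View pics/c0.png

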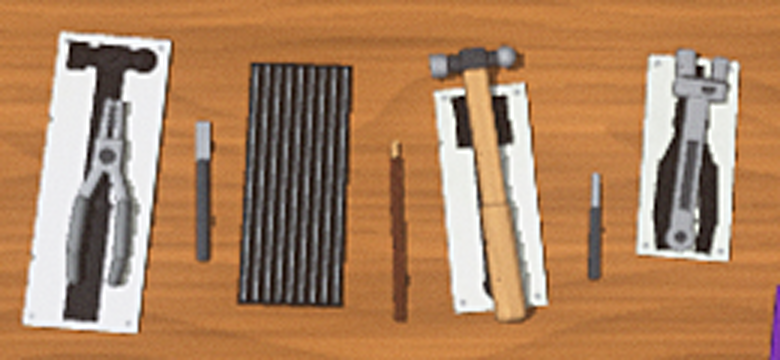

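```bash
cat >> h.py <<'E'
def ray(c,uv,z):
    """pixels (N,2) -> world points on plane z"""
    uv=np.atleast_2d(np.asarray(uv,float)); M=np.asarray(c['cam_to_world'])
    d=np.c_[(uv[:,0]-c['cx'])/c['fx'],-(uv[:,1]-c['cy'])/c['fy'],-np.ones(len(uv))]@M[:3,:3].T
    o=M[:3,3]; t=(z-o[2])/d[:,2]
    return o+d*t[:,None]
def proj(c,P):
    P=np.atleast_2d(P); M=np.asarray(c['cam_to_world']); q=(P-M[:3,3])@M[:3,:3]
    return np.c_[c['cx']+c['fx']*q[:,0]/-q[:,2], c['cy']-c['fy']*q[:,1]/-q[:,2]]
def whites(c,z=0.006,amin=150):
    hsv=cv2.cvtColor(c['pixels'],cv2.COLOR_BGR2HSV)
    m=((hsv[...,1]<40)&(hsv[...,2]>175)).astype(np.uint8)
    return m
def rect(P):
    (cx,cy),(w,h),a=cv2.minAreaRect((P[:,:2]*1000).astype(np.float32))
    if w<h: w,h,a=h,w,a+90
    a=(a+90)%180-90
    return np.round([cx,cy,w,h,a],1)
def load(f):
    d=np.load(f'pics/{f}.npz'); return {k:d[k] for k in d}
def rel(goal_xyz,yaw):
    """tool-frame shift+rotvec to bring TCP to goal, pointing down, tool x at yaw (deg, mod 180)"""
    from scipy.spatial.transform import Rotation as R
    s=env.observe(); q=s['orientation']; r=R.from_quat([q[1],q[2],q[3],q[0]])
    best=None
    for k in(0,180):
        g=R.from_euler('z',yaw+k,degrees=True)*R.from_euler('x',180,degrees=True)
        rv=(r.inv()*g).as_rotvec()
        if best is None or np.linalg.norm(rv)<np.linalg.norm(best): best=rv
    sh=r.inv().apply(np.asarray(goal_xyz)-s['tool_pos'])
    print('shift',np.round(sh,4).tolist(),'rotvec',np.round(best,4).tolist(),'deg',round(np.degrees(np.linalg.norm(best)),1),'t',round(s['time_s'],2))
def st():
    s=env.observe(); q=s['orientation']
    from scipy.spatial.transform import Rotation as R
    x=R.from_quat([q[1],q[2],q[3],q[0]]).as_matrix()
    print('t',round(s['time_s'],2),'pos',np.round(s['tool_pos'],4),'yaw',round(np.degrees(np.arctan2(x[1,0],x[0,0])),1),'tilt',np.round(x[:2,2],4),'F',np.round(s['contact_force'],1),'open',round(s['opening'],4),'q',np.round(s['joint_positions'],2))
E
python3 - <<'E'
from h import *
c=load('top0'); m=whites(c)
boxes={'hammer_panel':(105,130,165,240),'wrench_panel':(240,145,295,235),'pliers_panel':(314,138,356,215)}
for n,(x0,y0,x1,y1) in boxes.items():
    mm=np.zeros_like(m); mm[y0:y1,x0:x1]=m[y0:y1,x0:x1]
    mm=cv2.morphologyEx(mm,cv2.MORPH_OPEN,np.ones((2,2),np.uint8)); 
    ys,xs=np.nonzero(mm); h=cv2.convexHull(np.c_[xs,ys].astype(np.int32))[:,0]
    print(n,rect(ray(c,h,0.006)))
hsv=cv2.cvtColor(c['pixels'],cv2.COLOR_BGR2HSV)
mm=(hsv[...,2]<110)&(hsv[...,1]<90); k=np.zeros_like(mm);k[140:232,180:226]=mm[140:232,180:226]
ys,xs=np.nonzero(k);print('mat',rect(ray(c,np.c_[xs,ys],0.004)))
st()
E
```

```text
hammer_panel [526.6 287.5 289.6 109.4  -4.5]
wrench_panel [526.  -91.8 249.3  89.5   5.3]
pliers_panel [ 553.3 -287.2  204.8   89.2   -4.9]
mat [527.9  99.7 236.5  97.2  -1.4]
t 0.15 pos [ 0.2853 -0.5836  0.2217] yaw 26.1 tilt [-0.0008  0.0013] F [ 0.4 -0.   0.1] open 0.0871 q [ 1.13  0.32 -0.07  1.45  0.02  1.37 -0.06]
```

```bash
python3 - <<'E'
from h import *
rel([0.5,-0.19,0.27],0)
E
```

```text
shift [0.3658, -0.2593, -0.048] rotvec [-0.0014, 0.0004, 0.4548] deg 26.1 t 0.15
```

Emit:
step_arm(steps=[[[0.04, -0.03, -0.02, 0, 0, 0.1, 0], [0.1, -0.07, -0.035, 0, 0, 0.2, 0], [0.16, -0.115, -0.048, 0, 0, 0.3, 0], [0.21, -0.15, -0.048, 0, 0, 0.4, 0], [0.26, -0.185, -0.048, 0, 0, 0.45, 0], [0.31, -0.22, -0.048, -0.0014, 0.0004, 0.4548, 0], [0.345, -0.245, -0.048, -0.0014, 0.0004, 0.4548, 0], [0.366, -0.259, -0.048, -0.0014, 0.0004, 0.4548, 0], [0.366, -0.259, -0.048, -0.0014, 0.0004, 0.4548, 0]]])

```text
time_s: 1.27
tool_pos: [0.5012, -0.1875, 0.2699]
orientation: [-0.0, 1.0, 0.003, -0.0]
contact_force: [0.7, -1.1, 0.3]
opening: 0.0874
```

```bash
python3 - <<'E'
from h import *
st(); c=shot('wrist','w1')
E
```

```text
t 1.27 pos [ 0.5012 -0.1875  0.2699] yaw 0.3 tilt [-0.0002  0.0007] F [ 0.7 -1.1  0.3] open 0.0874 q [ 0.65  0.07 -0.36  1.65  0.03  1.42 -1.28]
```

View pics/w1.png

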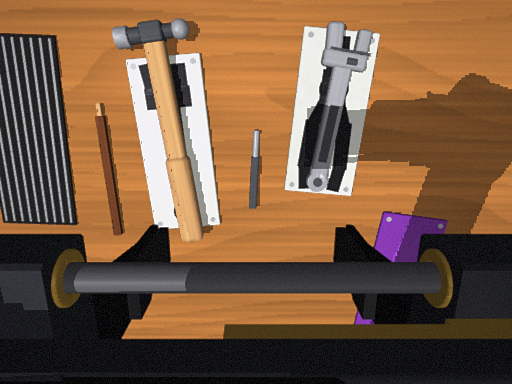

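```bash
cat >> h.py <<'E'
def panel(c,box,L,W,z=0.006,exclude=None,dbg=None):
    """white panel: fit four sides by lines to hull edge points; return centre & yaw"""
    m=whites(c); x0,y0,x1,y1=box
    mm=np.zeros_like(m); mm[y0:y1,x0:x1]=m[y0:y1,x0:x1]
    mm=cv2.morphologyEx(mm,cv2.MORPH_OPEN,np.ones((3,3),np.uint8))
    n,l,s,_=cv2.connectedComponentsWithStats(mm)
    keep=np.isin(l,[i for i in range(1,n) if s[i,4]>60]); ys,xs=np.nonzero(keep)
    h=cv2.convexHull(np.c_[xs,ys].astype(np.int32))[:,0]
    # grow half a pixel away from the centroid
    hc=h.mean(0); 
    P=ray(c,h,z); 
    return rect(P),h
E
python3 - <<'E'
from h import *
c=load('w1'); 
for n,b in {'wrench_panel':(115,50,225,232),'pliers_panel':(275,15,390,205)}.items():
    r,h=panel(c,b,0,0); print(n,r)
    v=c['pixels'].copy(); cv2.polylines(v,[h],True,(0,0,255),1)
    c['pixels']=v
cv2.imwrite('pics/w1v.png',cv2.resize(c['pixels'][0:250,100:400],None,fx=2.4,fy=2.4,interpolation=cv2.INTER_NEAREST))
rel([0.5,0.2,0.27],0)
E
```

```text
wrench_panel [513.4 -90.  218.4  88.7   5.2]
pliers_panel [ 555.4 -283.6  203.8   89.2   -4.9]
shift [0.0004, -0.39, -0.0003] rotvec [0.0003, 0.0008, 0.0017] deg 0.1 t 1.32
```

View pics/w1v.png

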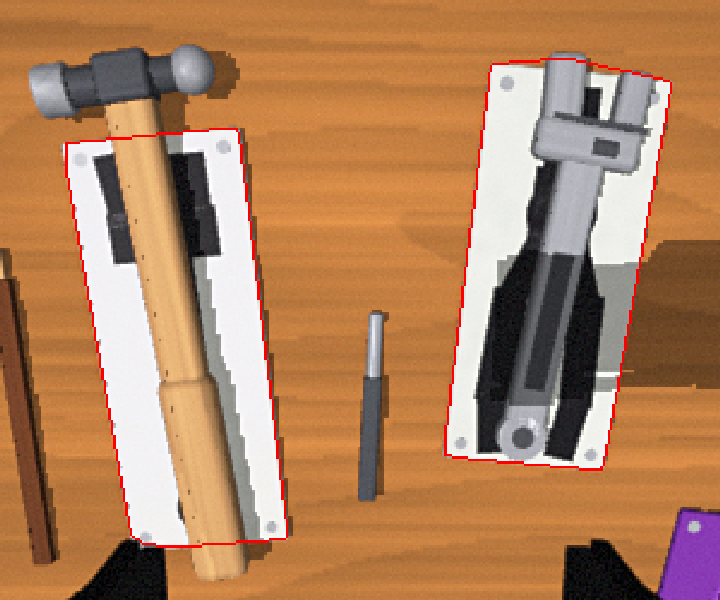

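Emit:
step_arm(steps=[[[0, -0.05, 0, 0, 0, 0, 0], [0, -0.11, 0, 0, 0, 0, 0], [0, -0.17, 0, 0, 0, 0, 0], [0, -0.23, 0, 0, 0, 0, 0], [0, -0.29, 0, 0, 0, 0, 0], [0, -0.34, 0, 0, 0, 0, 0], [0, -0.375, 0, 0, 0, 0, 0], [0, -0.39, 0, 0, 0, 0, 0], [0, -0.39, 0, 0, 0, 0, 0]]])

```text
time_s: 2.45
tool_pos: [0.5, 0.1988, 0.2694]
orientation: [0.001, 1.0, 0.0, -0.001]
contact_force: [-0.4, 0.0, 0.9]
opening: 0.087
```

```bash
python3 - <<'E'
from h import *
st(); c=shot('wrist','w2')
w=load('w1')
cor=np.array([[491,65],[671,82],[602,469],[445,456]])/2.4+[100,0]-0.3
P=ray(w,cor,0.006); print(np.round(P*1000,1)); print('center',P.mean(0), 'yaw from sides',[np.degrees(np.arctan2(*(a-b)[[1,0]])) for a,b in((P[0],P[3]),(P[1],P[2]))],np.linalg.norm(P[0]-P[3]),np.linalg.norm(P[1]-P[2]))
E
```

```text
t 2.45 pos [0.5    0.1988 0.2694] yaw 0.0 tilt [-0.0013 -0.0011] F [-0.4  0.   0.9] open 0.087 q [ 0.24  0.11 -0.72  1.64  0.07  1.42 -2.05]
[[ 654.3 -248.     6. ]
 [ 647.2 -336.1    6. ]
 [ 450.5 -319.3    6. ]
 [ 457.5 -232.1    6. ]]
center [ 0.55238138 -0.28386135  0.006     ] yaw from sides [np.float64(-4.624175314879529), np.float64(-4.869220502579909)] 0.19747373725804615 0.19745350181275587
```

View pics/w2.png

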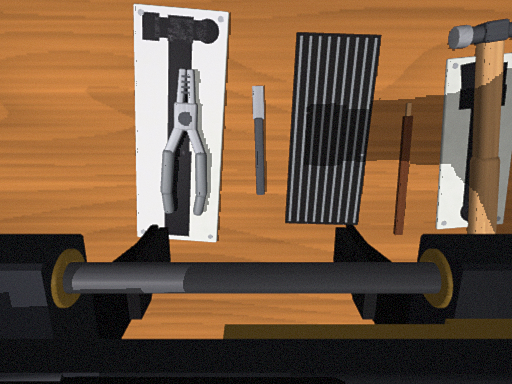

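```bash
python3 - <<'E'
from h import *
c=load('w2'); r,h=panel(c,(125,0,238,250),0,0); print('hammer_panel',r)
hsv=cv2.cvtColor(c['pixels'],cv2.COLOR_BGR2HSV)
mm=(hsv[...,2]<130)&(hsv[...,1]<110); k=np.zeros_like(mm);k[25:228,280:385]=mm[25:228,280:385]
k=cv2.morphologyEx(k.astype(np.uint8),cv2.MORPH_CLOSE,np.ones((9,9)))
n,l,s,_=cv2.connectedComponentsWithStats(k); i=1+np.argmax(s[1:,4]); ys,xs=np.nonzero(l==i)
hm=cv2.convexHull(np.c_[xs,ys].astype(np.int32))[:,0]
print('mat',rect(ray(c,hm,0.004)))
v=c['pixels'].copy(); cv2.polylines(v,[h,hm],True,(0,0,255),1)
cv2.imwrite('pics/w2v.png',cv2.resize(v[0:250,125:395],None,fx=2.4,fy=2.4,interpolation=cv2.INTER_NEAREST))
cv2.imwrite('pics/w2p.png',cv2.resize(c['pixels'][55:225,140:230],None,fx=3.5,fy=3.5,interpolation=cv2.INTER_CUBIC))
E
```

```text
hammer_panel [528.9 291.  288.4 108.8  -4.5]
mat [524.6 100.  242.4  99.2  -1.7]
```

View pics/w2v.png

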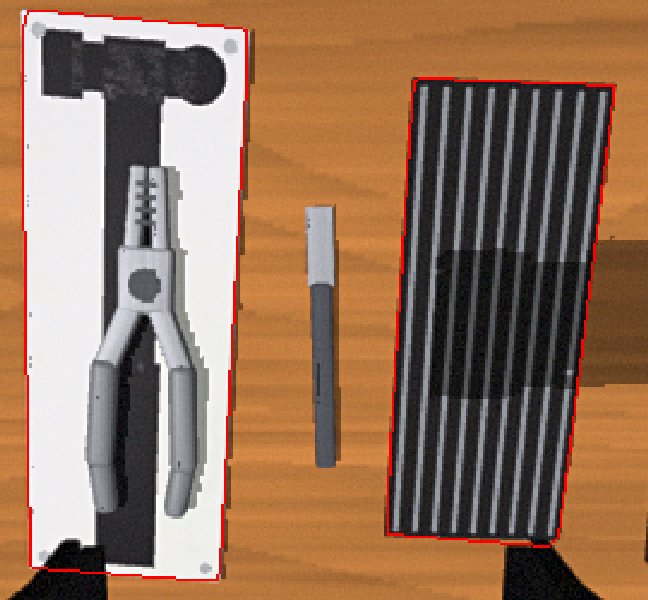

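View pics/w2p.png

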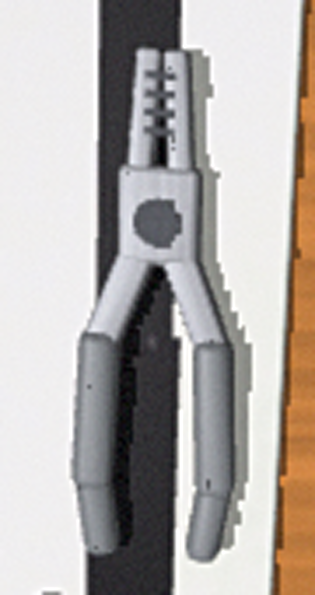

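```bash
python3 - <<'E'
from h import *
c=load('w2'); f=lambda p:np.array(p)/3.5+[140,55]-0.36
b=ray(c,f([158,214]),0.019)[0]; t=ray(c,f([162,48]),0.015)[0]; e=ray(c,f([152.5,557]),0.016)[0]
print(b,t,e,'yaw',np.degrees(np.arctan2(*(t-e)[[1,0]])),np.linalg.norm(t-e))
a=np.arctan2(*(t-e)[[1,0]]); u=np.array([np.cos(a),np.sin(a)])
print('origin from grip',b[:2]-.035*u,'mid',(t+e)[:2]/2)
p=ray(c,f([119,214]),.019)[0];q=ray(c,f([197,214]),.019)[0];print(np.linalg.norm(p-q))
print((t-e)/2+0)
rel([b[0],b[1],0.12],np.degrees(a))
E
```

```text
[0.55200083 0.27912706 0.019     ] [0.60614774 0.27562208 0.015     ] [0.42564393 0.2886024  0.016     ] yaw -4.113151470854922 0.18097268485062065
origin from grip [0.51709097 0.28163748] mid [0.51589583 0.28211224]
0.02687790158399729
[ 0.0902519  -0.00649016 -0.0005    ]
shift [0.0519, -0.0816, 0.1492] rotvec [0.0016, 0.0012, 0.071] deg 4.1 t 2.5
```

Emit:
step_arm(steps=[[[0.015, -0.025, 0.04, 0.001, 0.001, 0.071, 0.37], [0.035, -0.055, 0.09, 0.001, 0.001, 0.071, 0.37], [0.048, -0.075, 0.13, 0.001, 0.001, 0.071, 0.37], [0.051, -0.082, 0.155, 0.001, 0.001, 0.071, 0.37], [0.051, -0.082, 0.18, 0.001, 0.001, 0.071, 0.37], [0.051, -0.082, 0.205, 0.001, 0.001, 0.071, 0.37], [0.051, -0.082, 0.205, 0.001, 0.001, 0.071, 0.37]]])

```text
time_s: 3.38
tool_pos: [0.5506, 0.2755, 0.0618]
orientation: [0.002, 0.999, -0.038, -0.002]
contact_force: [0.1, -0.5, 0.3]
opening: 0.0546
```

```bash
python3 - <<'E'
from h import *
st(); c=shot('wrist','w3'); rel([0.5513,0.2795,0.009],-4.1)
E
```

```text
t 3.38 pos [0.5506 0.2755 0.0618] yaw -4.3 tilt [-0.0042 -0.0043] F [ 0.1 -0.5  0.3] open 0.0546 q [ 0.04  0.47 -0.69  1.69  0.33  1.1  -2.39]
shift [-0.0003, -0.0029, 0.0545] rotvec [0.0027, 0.0013, -0.0031] deg 0.2 t 3.42
```

View pics/w3.png

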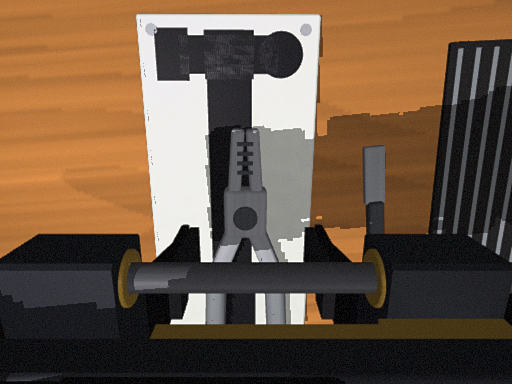

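```bash
python3 - <<'E'
from h import *
c=load('w3'); print(ray(c,[245.5,218],.019), ray(c,[244.5,129],.015))
E
```

```text
[[0.54892746 0.27941327 0.019     ]] [[0.60578992 0.2755034  0.015     ]]
```

Emit:
step_arm(steps=[[[0, -0.002, 0.025, 0.003, 0.001, -0.003, 0.37], [0, -0.003, 0.043, 0.003, 0.001, -0.003, 0.37], [0, -0.003, 0.052, 0.003, 0.001, -0.003, 0.37], [0, -0.003, 0.053, 0.003, 0.001, -0.003, 0.37], [0, -0.003, 0.053, 0.003, 0.001, -0.003, 0.8], [0, -0.003, 0.053, 0.003, 0.001, -0.003, 1], [0, -0.003, 0.053, 0.003, 0.001, -0.003, 1], [0, -0.003, 0.053, 0.003, 0.001, -0.003, 1]]])

```text
time_s: 4.42
tool_pos: [0.5519, 0.2797, 0.0109]
orientation: [-0.0, 0.999, -0.036, 0.0]
contact_force: [-0.6, -0.4, 1.7]
opening: 0.0274
```

Emit:
step_arm(steps=[[[0, 0, -0.015, 0, 0, 0, 1], [0, 0, -0.05, 0, 0, 0, 1], [0, 0, -0.08, 0, 0, 0, 1], [0, 0, -0.09, 0, 0, 0, 1]]])

```text
time_s: 4.92
tool_pos: [0.553, 0.2805, 0.1036]
orientation: [-0.001, 0.999, -0.036, 0.002]
contact_force: [-0.1, 0.3, -1.6]
opening: 0.0279
```

```bash
python3 - <<'E'
from h import *
st(); c=shot('wrist','w4'); rel([0.560,0.100,0.11],-1.6); rel([0.560,0.100,0.01],-1.6)
E
```

```text
t 4.92 pos [0.553  0.2805 0.1036] yaw -4.1 tilt [0.0039 0.002 ] F [-0.1  0.3 -1.6] open 0.0279 q [ 0.05  0.43 -0.71  1.65  0.3   1.17 -2.37]
shift [0.02, 0.1794, -0.0066] rotvec [-0.0019, -0.0037, -0.0438] deg 2.5 t 4.97
shift [0.0196, 0.1796, 0.0934] rotvec [-0.0019, -0.0037, -0.0438] deg 2.5 t 4.97
```

View pics/w4.png

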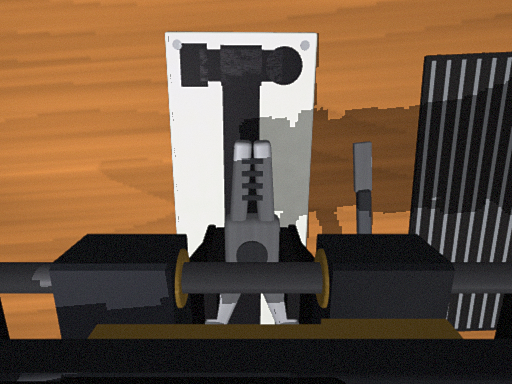

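```bash
python3 - <<'E'
from h import *
c=load('w4'); a=np.radians(-4.1);u=np.array([np.cos(a),np.sin(a)]);v=np.array([-u[1],u[0]])
for px,z in (([252,142],.1077),([252,251],.1117)):
    p=ray(c,px,z)[0,:2]-[.553,.2805]; print(p@u,p@v)
E
```

```text
0.053654371641971614 -0.0002292697849355092
-0.0007595209776763347 -0.0002332582168968679
```

Emit:
step_arm(steps=[[[0.005, 0.04, -0.004, -0.002, -0.004, -0.02, 1], [0.01, 0.09, -0.006, -0.002, -0.004, -0.044, 1], [0.015, 0.135, -0.006, -0.002, -0.004, -0.044, 1], [0.02, 0.165, 0, -0.002, -0.004, -0.044, 1], [0.02, 0.178, 0.025, -0.002, -0.004, -0.044, 1], [0.02, 0.18, 0.055, -0.002, -0.004, -0.044, 1], [0.02, 0.18, 0.075, -0.002, -0.004, -0.044, 1], [0.02, 0.18, 0.075, -0.002, -0.004, -0.044, 1]]])

```text
time_s: 5.98
tool_pos: [0.5584, 0.0996, 0.0263]
orientation: [0.0, 1.0, -0.014, -0.002]
contact_force: [0.2, 0.3, -1.8]
opening: 0.0277
```

```bash
python3 - <<'E'
from h import *
st(); rel([0.560,0.100,0.009],-1.6)
E
```

```text
t 5.97 pos [0.5584 0.0996 0.0263] yaw -1.5 tilt [-0.0048 -0.0001] F [ 0.2  0.3 -1.8] open 0.0277 q [ 0.33  0.41 -0.65  1.84  0.29  0.99 -2.04]
shift [0.0017, -0.0004, 0.0173] rotvec [0.0002, 0.0048, 0.0009] deg 0.3 t 5.97
```

Emit:
step_arm(steps=[[[0.001, 0, 0.009, 0, 0.005, 0, 1], [0.001, 0, 0.014, 0, 0.005, 0, 1], [0.001, 0, 0.0165, 0, 0.005, 0, 1], [0.001, 0, 0.0175, 0, 0.005, 0, 1], [0.001, 0, 0.0175, 0, 0.005, 0, 1]]])

```text
time_s: 6.6
tool_pos: [0.5595, 0.0997, 0.0091]
orientation: [0.0, 1.0, -0.014, 0.0]
contact_force: [-0.1, 0.4, -0.6]
opening: 0.0273
```

```bash
python3 - <<'E'
from h import *
st()
E
```

```text
t 6.6 pos [0.5595 0.0997 0.0091] yaw -1.5 tilt [ 0.0006 -0.0001] F [-0.1  0.4 -0.6] open 0.0273 q [ 0.32  0.43 -0.64  1.85  0.31  0.96 -2.06]
```

Emit:
step_arm(steps=[[[0, 0, 0.0006, 0, 0, 0, 1], [0, 0, 0.0006, 0, 0, 0, 0.6], [0, 0, 0.0006, 0, 0, 0, 0.4], [0, 0, -0.02, 0, 0, 0, 0.4], [0, 0, -0.07, 0, 0, 0, 0.3], [0, 0, -0.12, 0, 0, 0, 0.3], [0, 0, -0.17, 0, 0, 0, 0.3], [0, 0, -0.2, 0, 0, 0, 0.3], [0, 0, -0.2, 0, 0, 0, 0.3]]])

```text
time_s: 7.72
tool_pos: [0.5612, 0.1006, 0.2135]
orientation: [-0.0, 1.0, -0.013, 0.004]
contact_force: [-0.1, 0.3, -0.4]
opening: 0.0611
```

```bash
python3 - <<'E'
from h import *
st(); c=shot('wrist','w5')
E
```

```text
t 7.72 pos [0.5612 0.1006 0.2135] yaw -1.5 tilt [0.0079 0.0001] F [-0.1  0.3 -0.4] open 0.0611 q [ 0.4   0.21 -0.71  1.65  0.14  1.32 -1.93]
```

View pics/w5.png

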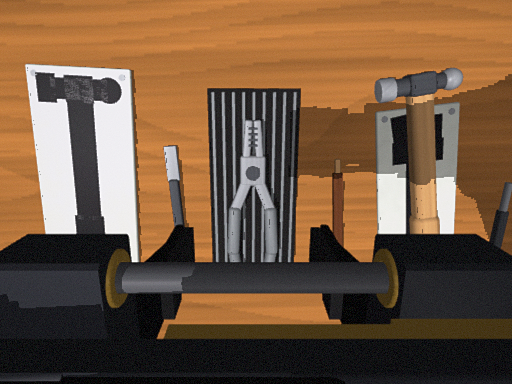

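```bash
python3 - <<'E'
from h import *
rel([0.49,-0.085,0.22],9)
E
```

```text
shift [-0.065, 0.1869, -0.0091] rotvec [0.0006, -0.0041, -0.1839] deg 10.5 t 7.78
```

Emit:
step_arm(steps=[[[-0.015, 0.04, -0.009, 0, -0.004, -0.05, 0.37], [-0.035, 0.095, -0.009, 0, -0.004, -0.12, 0.37], [-0.052, 0.145, -0.009, 0, -0.004, -0.184, 0.37], [-0.062, 0.175, -0.009, 0, -0.004, -0.184, 0.37], [-0.065, 0.187, -0.009, 0, -0.004, -0.184, 0.37], [-0.065, 0.187, -0.009, 0, -0.004, -0.184, 0.37]]])

```text
time_s: 8.52
tool_pos: [0.4898, -0.0849, 0.2194]
orientation: [-0.0, 0.997, 0.078, -0.0]
contact_force: [0.0, 1.0, 0.1]
opening: 0.0548
```

```bash
python3 - <<'E'
from h import *
st(); c=shot('wrist','w6')
cv2.imwrite('pics/w6c.png',cv2.resize(c['pixels'][0:250,170:370],None,fx=3,fy=2.4*1.25,interpolation=cv2.INTER_CUBIC)[:600])
E
```

```text
t 8.53 pos [ 0.4898 -0.0849  0.2194] yaw 9.0 tilt [-0.0006  0.0002] F [0.  1.  0.1] open 0.0548 q [ 0.7   0.02 -0.58  1.81  0.01  1.32 -1.3 ]
```

View pics/w6c.png

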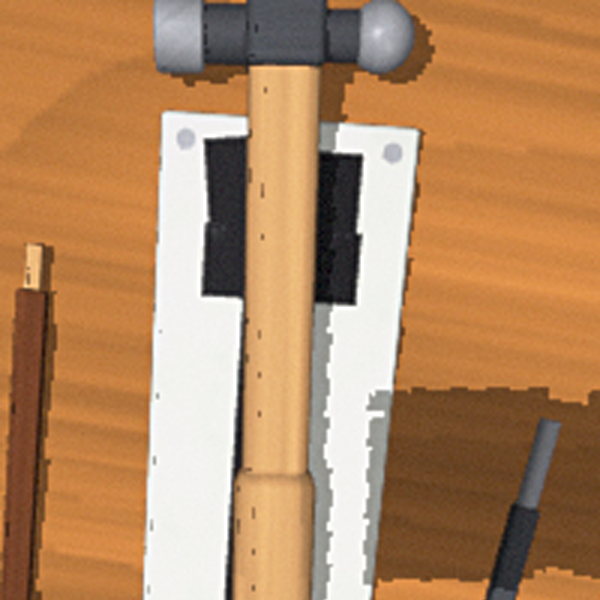

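```bash
python3 - <<'E'
from h import *
c=load('w6'); f=lambda p:np.array(p)/3+[170,0]-0.33
A=ray(c,f([284,100]),.024)[0];B=ray(c,f([276.5,440]),.024)[0]
H=ray(c,f([284,66]),.028)[0]
a=np.arctan2(*(A-B)[[1,0]]);u=np.array([np.cos(a),np.sin(a)])
print(A,B,H,'yaw',np.degrees(a))
# on-axis point at x=111 -> grip at 80
o=A[:2]+u*((H[:2]-A[:2])@u)-.111*u
print('origin',o,'grip80',o+.08*u)
g=o+.08*u
rel([g[0],g[1],0.09],np.degrees(a))
rel([g[0],g[1],0.010],np.degrees(a))
E
```

```text
[ 0.62463236 -0.07621733  0.024     ] [ 0.51444104 -0.09204827  0.024     ] [ 0.63379551 -0.0745249   0.028     ] yaw 8.175613607694919
origin [ 0.52397655 -0.09067833] grip80 [ 0.6031635  -0.07930171]
shift [0.1122, 0.0136, 0.1295] rotvec [-0.0006, 0.0001, 0.0158] deg 0.9 t 8.57
shift [0.1122, 0.0136, 0.2095] rotvec [-0.0006, 0.0001, 0.0158] deg 0.9 t 8.57
```

Emit:
step_arm(steps=[[[0.03, 0.004, 0.03, -0.001, 0, 0.016, 0.37], [0.07, 0.01, 0.07, -0.001, 0, 0.016, 0.37], [0.1, 0.0136, 0.11, -0.001, 0, 0.016, 0.37], [0.112, 0.0136, 0.15, -0.001, 0, 0.016, 0.37], [0.112, 0.0136, 0.18, -0.001, 0, 0.016, 0.37], [0.112, 0.0136, 0.19, -0.001, 0, 0.016, 0.37], [0.112, 0.0136, 0.19, -0.001, 0, 0.016, 0.37]]])

```text
time_s: 9.45
tool_pos: [0.603, -0.0779, 0.0294]
orientation: [-0.0, 0.997, 0.072, -0.0]
contact_force: [0.3, 0.3, -0.2]
opening: 0.0549
```

```bash
python3 - <<'E'
from h import *
st(); c=shot('wrist','w7');rel([0.6032,-.0793,0.0095],8.2)
E
```

```text
t 9.45 pos [ 0.603  -0.0779  0.0294] yaw 8.3 tilt [-0.0006  0.0006] F [ 0.3  0.3 -0.2] open 0.0549 q [ 0.55  0.46 -0.57  1.74  0.28  1.02 -1.55]
shift [-0.0007, 0.0008, 0.021] rotvec [0.0002, -0.0013, 0.0004] deg 0.1 t 9.5
```

View pics/w7.png

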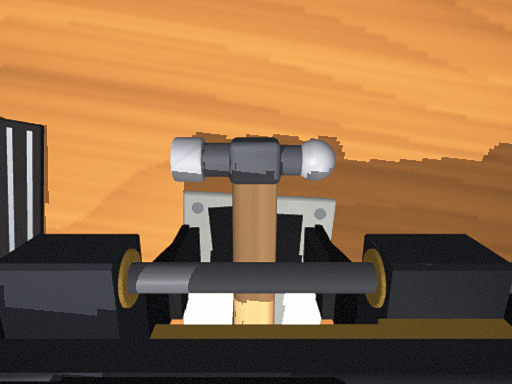

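Emit:
step_arm(steps=[[[0, 0.001, 0.012, 0, -0.001, 0, 0.37], [0, 0.001, 0.019, 0, -0.001, 0, 0.37], [0, 0.001, 0.02, 0, -0.001, 0, 0.6], [0, 0.001, 0.02, 0, -0.001, 0, 0.9], [0, 0.001, 0.02, 0, -0.001, 0, 1], [0, 0.001, 0.02, 0, -0.001, 0, 1]]])

```text
time_s: 10.25
tool_pos: [0.6041, -0.0794, 0.0108]
orientation: [0.0, 0.997, 0.072, 0.0]
contact_force: [-0.2, -0.9, 0.8]
opening: 0.0237
```

```bash
python3 - <<'E'
from h import *
st(); c=load('w7')
a=np.radians(8.3);u=np.array([np.cos(a),np.sin(a)])
p=ray(c,[254.5,183],.028)[0];print(p,(p[:2]-[.6032,-.0793])@u)
E
```

```text
t 10.25 pos [ 0.6041 -0.0794  0.0108] yaw 8.2 tilt [ 0.0008 -0.0002] F [-0.2 -0.9  0.8] open 0.0237 q [ 0.54  0.48 -0.56  1.75  0.3   0.99 -1.56]
[ 0.6352135  -0.07462588  0.028     ] 0.03235291951700752
```

Emit:
step_arm(steps=[[[0, 0, -0.012, 0, 0, 0, 1], [0, 0, -0.04, 0, 0, 0, 1], [0, 0, -0.075, 0, 0, 0, 1], [0, 0, -0.1, 0, 0, 0, 1], [0, 0, -0.1, 0, 0, 0, 1]]])

```text
time_s: 10.88
tool_pos: [0.6057, -0.0793, 0.1133]
orientation: [0.001, 0.997, 0.072, 0.003]
contact_force: [0.1, 0.1, -2.9]
opening: 0.0237
```

```bash
python3 - <<'E'
from h import *
st(); c=shot('wrist','w8'); rel([.6083,.2843,.1],-4.5)
E
```

```text
t 10.88 pos [ 0.6057 -0.0793  0.1133] yaw 8.2 tilt [ 0.0053 -0.0012] F [ 0.1  0.1 -2.9] open 0.0237 q [ 0.57  0.37 -0.6   1.67  0.22  1.16 -1.51]
shift [0.056, -0.3594, 0.0111] rotvec [0.0008, -0.002, 0.2221] deg 12.7 t 10.93
```

View pics/w8.png

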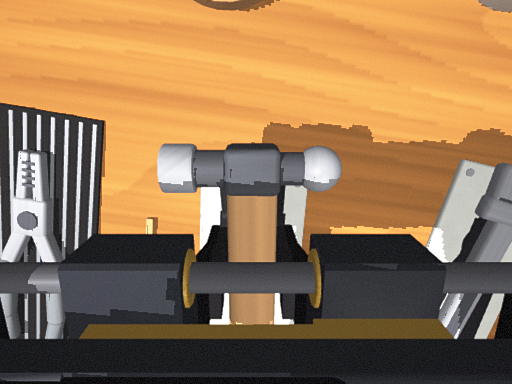

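```bash
python3 - <<'E'
from h import *
c=load('w8');a=np.radians(8.2);u=np.array([np.cos(a),np.sin(a)])
for z in(.1205,.1305,.1405): print(z,proj(c,[*(np.array([.6057,-.0793])+.031*u),z]))
E
```

```text
0.1205 [[251.77636753 189.79585899]]
0.1305 [[251.84449004 195.57952895]]
0.1405 [[251.92186606 202.14883053]]
```

Emit:
step_arm(steps=[[[0.005, -0.035, 0, 0, 0, 0.03, 1], [0.012, -0.085, 0.004, 0, 0, 0.07, 1], [0.02, -0.14, 0.008, 0, 0, 0.11, 1], [0.028, -0.195, 0.011, 0, 0, 0.15, 1], [0.036, -0.25, 0.011, 0.001, -0.002, 0.19, 1], [0.045, -0.3, 0.011, 0.001, -0.002, 0.222, 1], [0.052, -0.335, 0.011, 0.001, -0.002, 0.222, 1], [0.056, -0.354, 0.011, 0.001, -0.002, 0.222, 1], [0.056, -0.359, 0.011, 0.001, -0.002, 0.222, 1], [0.056, -0.359, 0.011, 0.001, -0.002, 0.222, 1]]])

```text
time_s: 12.18
tool_pos: [0.6085, 0.2821, 0.0994]
orientation: [0.001, 0.999, -0.04, -0.0]
contact_force: [0.3, -0.7, -3.8]
opening: 0.0238
```

```bash
python3 - <<'E'
from h import *
st(); c=shot('wrist','w9');rel([.6083,.2843,.012],-4.5)
E
```

```text
t 12.18 pos [0.6085 0.2821 0.0994] yaw -4.6 tilt [-0.0009 -0.0015] F [ 0.3 -0.7 -3.8] open 0.0238 q [ 0.    0.53 -0.64  1.52  0.33  1.21 -2.35]
shift [-0.0008, -0.0029, 0.0876] rotvec [0.0018, 0.0003, -0.0023] deg 0.2 t 12.22
```

View pics/w9.png

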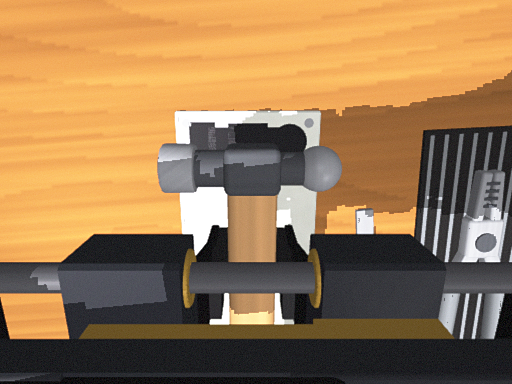

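```bash
python3 - <<'E'
from h import *
c=load('w9');a=np.radians(-4.5);u=np.array([np.cos(a),np.sin(a)]);v=np.array([-u[1],u[0]])
o=np.array([.5285,.2905])
for s in(1,-1): print('expected',proj(c,[*(o+.145*u+s*.055*v),.006]))
cv2.imwrite('pics/w9c.png',cv2.resize(c['pixels'][95:225,150:350],None,fx=4,fy=4,interpolation=cv2.INTER_CUBIC))
E
```

```text
expected [[174.44072912 110.48810281]]
expected [[322.20863344 110.23190294]]
```

View pics/w9c.png

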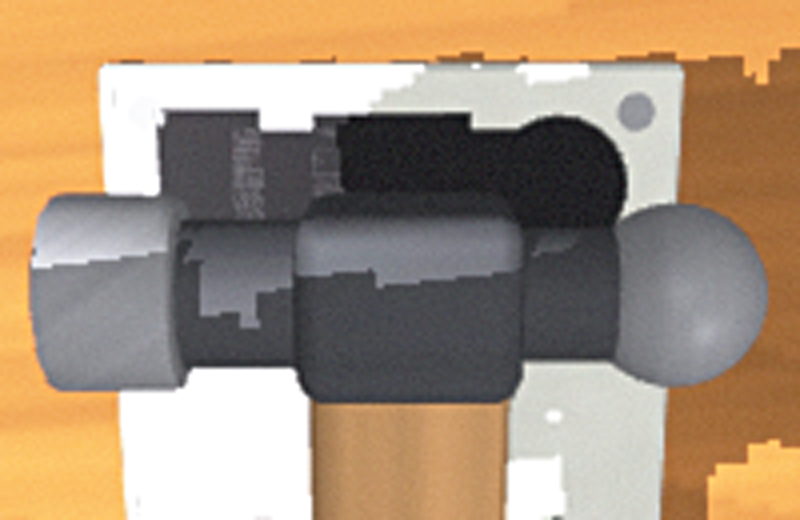

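Emit:
step_arm(steps=[[[-0.001, -0.003, 0.025, 0.002, 0, -0.002, 1], [-0.001, -0.003, 0.05, 0.002, 0, -0.002, 1], [-0.001, -0.003, 0.07, 0.002, 0, -0.002, 1], [-0.001, -0.003, 0.076, 0.002, 0, -0.002, 1], [-0.001, -0.003, 0.076, 0.002, 0, -0.002, 1]]])

```text
time_s: 12.85
tool_pos: [0.6083, 0.284, 0.0237]
orientation: [-0.0, 0.999, -0.04, -0.0]
contact_force: [-0.1, 0.8, -3.2]
opening: 0.0236
```

```bash
python3 - <<'E'
from h import *
st(); rel([.6083,.2843,.0108],-4.5)
E
```

```text
t 12.85 pos [0.6083 0.284  0.0237] yaw -4.5 tilt [-0.0003  0.0002] F [-0.1  0.8 -3.2] open 0.0236 q [-0.02  0.6  -0.61  1.58  0.38  1.09 -2.38]
shift [-0.0001, -0.0003, 0.0129] rotvec [-0.0001, 0.0003, -0.0008] deg 0.0 t 12.85
```

Emit:
step_arm(steps=[[[0, 0, 0.006, 0, 0, 0, 1], [0, 0, 0.01, 0, 0, 0, 1], [0, 0, 0.0125, 0, 0, 0, 1], [0, 0, 0.0132, 0, 0, 0, 1], [0, 0, 0.0132, 0, 0, 0, 1]]])

```text
time_s: 13.48
tool_pos: [0.6083, 0.2842, 0.0117]
orientation: [0.0, 0.999, -0.04, 0.0]
contact_force: [-4.0, -2.1, 5.8]
opening: 0.0236
```

```bash
python3 - <<'E'
from h import *
st()
E
```

```text
t 13.47 pos [0.6083 0.2842 0.0117] yaw -4.5 tilt [ 0.     -0.0002] F [-4.  -2.1  5.8] open 0.0236 q [-0.03  0.61 -0.61  1.58  0.39  1.07 -2.39]
```

Emit:
step_arm(steps=[[[0, 0, 0, 0, 0, 0, 0.8], [0, 0, 0, 0, 0, 0, 0.6], [0, 0, 0, 0, 0, 0, 0.4], [0, 0, -0.02, 0, 0, 0, 0.37], [-0.01, 0, -0.06, 0, 0, 0, 0.37], [-0.05, 0.01, -0.12, 0, 0, 0, 0.37], [-0.08, 0.02, -0.17, 0, 0, 0, 0.37], [-0.1, 0.02, -0.21, 0, 0, 0, 0.37], [-0.1, 0.02, -0.21, 0, 0, 0, 0.37]]])

```text
time_s: 14.6
tool_pos: [0.5075, 0.275, 0.228]
orientation: [-0.002, 0.999, -0.038, 0.005]
contact_force: [0.7, -0.1, -0.1]
opening: 0.055
```

```bash
python3 - <<'E'
from h import *
st(); c=shot('wrist','w10'); rel([0.52,-0.27,0.22],-10)
E
```

```text
t 14.6 pos [0.5075 0.275  0.228 ] yaw -4.4 tilt [0.0098 0.0028] F [ 0.7 -0.1 -0.1] open 0.055 q [ 0.1   0.22 -0.74  1.62  0.16  1.35 -2.31]
shift [0.0547, 0.5408, 0.0047] rotvec [-0.0018, -0.0061, 0.0964] deg 5.5 t 14.65
```

View pics/w10.png

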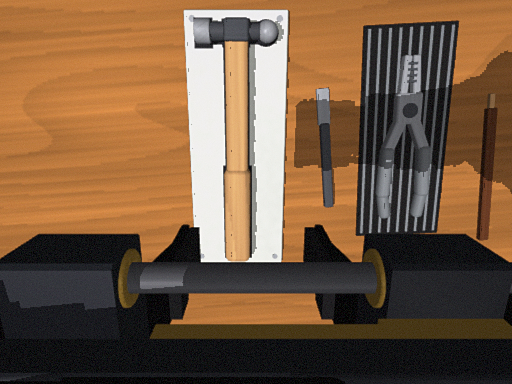

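Emit:
step_arm(steps=[[[0.005, 0.04, 0.004, 0, -0.006, 0.01, 0.37], [0.01, 0.1, 0.004, 0, -0.006, 0.03, 0.37], [0.015, 0.16, 0.004, 0, -0.006, 0.05, 0.37], [0.02, 0.22, 0.004, 0, -0.006, 0.07, 0.37], [0.025, 0.28, 0.004, 0, -0.006, 0.096, 0.37], [0.03, 0.34, 0.004, 0, -0.006, 0.096, 0.37], [0.04, 0.4, 0.004, 0, -0.006, 0.096, 0.37], [0.045, 0.46, 0.004, 0, -0.006, 0.096, 0.37], [0.05, 0.51, 0.004, 0, -0.006, 0.096, 0.37], [0.055, 0.535, 0.004, 0, -0.006, 0.096, 0.37]]])

```text
time_s: 15.9
tool_pos: [0.5195, -0.2679, 0.2191]
orientation: [-0.001, 0.996, -0.089, -0.001]
contact_force: [0.4, 0.7, -0.5]
opening: 0.055
```

```bash
python3 - <<'E'
from h import *
st(); c=shot('wrist','w11')
cv2.imwrite('pics/w11c.png',cv2.resize(c['pixels'][0:200,150:350],None,fx=3,fy=3,interpolation=cv2.INTER_CUBIC))
d=load('w10');cv2.imwrite('pics/w10c.png',cv2.resize(d['pixels'][0:270,170:300],None,fx=2.2,fy=2.2,interpolation=cv2.INTER_CUBIC))
E
```

```text
t 15.9 pos [ 0.5195 -0.2679  0.2191] yaw -10.2 tilt [-0.0022  0.0022] F [ 0.4  0.7 -0.5] open 0.055 q [ 0.71  0.2  -0.32  1.61  0.06  1.34 -1.37]
```

View pics/w11c.png

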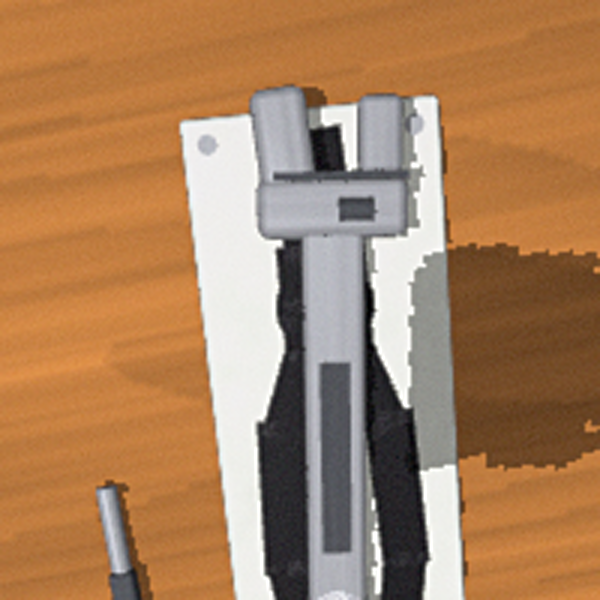

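View pics/w10c.png

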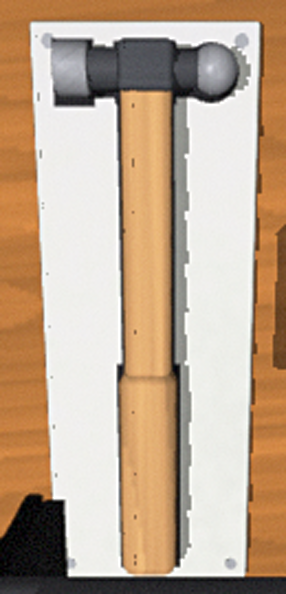

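```bash
python3 - <<'E'
from h import *
c=load('w11'); f=lambda p:np.array(p)/3+[150,0]-0.33
pts={k:ray(c,f(p),.017)[0] for k,p in dict(a1=(304,260),a2=(367,260),b1=(308,560),b2=(367,560)).items()}
A=(pts['a1']+pts['a2'])/2;B=(pts['b1']+pts['b2'])/2
print('w',np.linalg.norm(pts['a1']-pts['a2']),np.linalg.norm(pts['b1']-pts['b2']))
H=ray(c,f([335,237]),.016)[0]; T=ray(c,f([278,88]),.017)[0]
a=np.arctan2(*(A-B)[[1,0]]);u=np.array([np.cos(a),np.sin(a)])
on=lambda P:A[:2]+u*((P[:2]-A[:2])@u)
print('yaw',np.degrees(a),'origin from head rear',on(H)-.052*u,'from tip',on(T)-.1*u)
# slot/dark inset ends and shank
g=on(H)-.017*u; print('grip',g)
rel([g[0],g[1],.03],np.degrees(a))
r,h=panel(c,(205,25,305,200),0,0)
cor=np.array([f([182,121]),f([438,97])]);print(ray(c,cor,.006))
E
```

```text
w 0.021854425191203466 0.02220908317513263
yaw -9.38390412300002 origin from head rear [ 0.55692878 -0.285612  ] from tip [ 0.55610073 -0.28547516]
grip [ 0.59146041 -0.29131871]
shift [0.0746, 0.0079, 0.189] rotvec [-0.0004, 0.0016, -0.0167] deg 1.0 t 15.95
[[ 0.65546598 -0.24887026  0.006     ]
 [ 0.64723027 -0.33681841  0.006     ]]
```

Emit:
step_arm(steps=[[[0.02, 0.002, 0.04, 0, 0.002, -0.017, 0.37], [0.045, 0.005, 0.09, 0, 0.002, -0.017, 0.37], [0.065, 0.008, 0.135, 0, 0.002, -0.017, 0.37], [0.074, 0.008, 0.17, 0, 0.002, -0.017, 0.37], [0.074, 0.008, 0.189, 0, 0.002, -0.017, 0.37], [0.074, 0.008, 0.189, 0, 0.002, -0.017, 0.37]]])

```text
time_s: 16.7
tool_pos: [0.5898, -0.2896, 0.0285]
orientation: [-0.001, 0.997, -0.081, -0.001]
contact_force: [0.1, 0.2, -0.9]
opening: 0.055
```

```bash
python3 - <<'E'
from h import *
st(); c=shot('wrist','w12');rel([.591,-.2913,0.009],-9.4)
E
```

```text
t 16.7 pos [ 0.5898 -0.2896  0.0285] yaw -9.3 tilt [-0.0025  0.0025] F [ 0.1  0.2 -0.9] open 0.055 q [ 0.65  0.51 -0.3   1.62  0.17  1.04 -1.43]
shift [0.0003, 0.0008, 0.0213] rotvec [-0.0009, -0.0001, 0.0014] deg 0.1 t 16.75
```

View pics/w12.png

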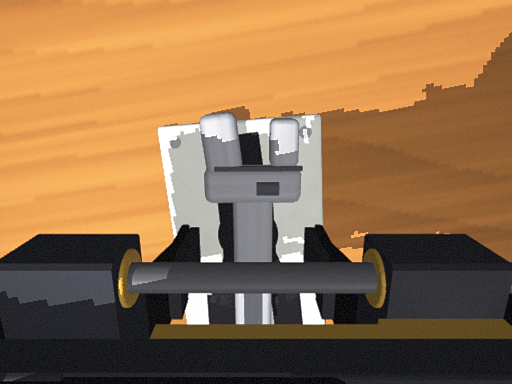

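Emit:
step_arm(steps=[[[0, 0.001, 0.012, -0.001, 0, 0.001, 0.37], [0, 0.001, 0.019, -0.001, 0, 0.001, 0.37], [0, 0.001, 0.0205, -0.001, 0, 0.001, 0.6], [0, 0.001, 0.0205, -0.001, 0, 0.001, 0.9], [0, 0.001, 0.0205, -0.001, 0, 0.001, 1], [0, 0.001, 0.0205, -0.001, 0, 0.001, 1]]])

```text
time_s: 17.5
tool_pos: [0.5909, -0.2914, 0.0101]
orientation: [-0.0, 0.997, -0.082, 0.0]
contact_force: [-0.3, 3.3, 1.0]
opening: 0.0228
```

```bash
python3 - <<'E'
from h import *
st()
c=load('w12');a=np.radians(-9.4);u=np.array([np.cos(a),np.sin(a)])
for px,z in(([250,202],.016),([219,114],.015)):print((ray(c,px,z)[0,:2]-[.591,-.2913])@u)
E
```

```text
t 17.5 pos [ 0.5909 -0.2914  0.0101] yaw -9.4 tilt [0.0006 0.0001] F [-0.3  3.3  1. ] open 0.0228 q [ 0.65  0.53 -0.3   1.63  0.17  1.01 -1.44]
0.01724979907275842
0.06426783763307242
```

Emit:
step_arm(steps=[[[0, 0, -0.012, 0, 0, 0, 1], [0, 0, -0.04, 0, 0, 0, 1], [0, 0, -0.075, 0, 0, 0, 1], [0, 0, -0.095, 0, 0, 0, 1]]])

```text
time_s: 18.0
tool_pos: [0.5917, -0.2917, 0.1075]
orientation: [0.001, 0.997, -0.082, 0.002]
contact_force: [-0.6, -1.1, -2.3]
opening: 0.0212
```

```bash
python3 - <<'E'
from h import *
st(); rel([.5485,-.0868,.1],5.2)
c=load('w6'); f=lambda p:np.array(p)/3+[170,0]-0.33
P=ray(c,[f([163,113]),f([419,130])],.006);print(P,np.degrees(np.arctan2(*((P[0]-P[1])[[0,1]]*[-1,1]))),np.linalg.norm(P[0]-P[1]))
a=np.radians(5.2);print(P.mean(0)[:2]-.11*np.array([np.cos(a),np.sin(a)]))
E
```

```text
t 18.0 pos [ 0.5917 -0.2917  0.1075] yaw -9.4 tilt [ 0.003  -0.0013] F [-0.6 -1.1 -2.3] open 0.0212 q [ 0.66  0.43 -0.31  1.56  0.14  1.17 -1.41]
shift [-0.0761, -0.1952, 0.0071] rotvec [0.0012, -0.0031, -0.2545] deg 14.6 t 18.0
[[ 0.6171861  -0.03586115  0.006     ]
 [ 0.62561796 -0.12410535  0.006     ]] 5.458125643426568 0.08864612311358251
[ 0.51185475 -0.08995283]
```

Emit:
step_arm(steps=[[[-0.012, -0.03, 0, 0, 0, -0.04, 1], [-0.03, -0.075, 0.004, 0, 0, -0.1, 1], [-0.045, -0.12, 0.007, 0, -0.003, -0.16, 1], [-0.06, -0.16, 0.007, 0, -0.003, -0.22, 1], [-0.072, -0.185, 0.007, 0.001, -0.003, -0.256, 1], [-0.076, -0.195, 0.007, 0.001, -0.003, -0.256, 1], [-0.076, -0.195, 0.007, 0.001, -0.003, -0.256, 1]]])

```text
time_s: 18.88
tool_pos: [0.5487, -0.0877, 0.1003]
orientation: [0.001, 0.999, 0.046, 0.0]
contact_force: [0.4, 0.2, -2.6]
opening: 0.0218
```

```bash
python3 - <<'E'
from h import *
st(); c=shot('wrist','w13');rel([.5479,-.0867,.012],5.3)
a=np.radians(5.3);u=np.array([np.cos(a),np.sin(a)]);v=np.array([-u[1],u[0]]);o=np.array([.5128,-.09])
for s in(1,-1): print('expected',proj(c,[*(o+.11*u+s*.045*v),.006]))
cv2.imwrite('pics/w13c.png',cv2.resize(c['pixels'][80:240,150:350],None,fx=3.7,fy=3.7,interpolation=cv2.INTER_CUBIC))
E
```

```text
t 18.88 pos [ 0.5487 -0.0877  0.1003] yaw 5.2 tilt [ 0.0005 -0.001 ] F [ 0.4  0.2 -2.6] open 0.0218 q [ 0.52  0.25 -0.46  1.82  0.12  1.1  -1.47]
shift [-0.0008, -0.0023, 0.0883] rotvec [0.0013, -0.0004, -0.0024] deg 0.2 t 18.93
expected [[189.04076111  97.40915869]]
expected [[310.71776254  97.22865474]]
```

View pics/w13c.png

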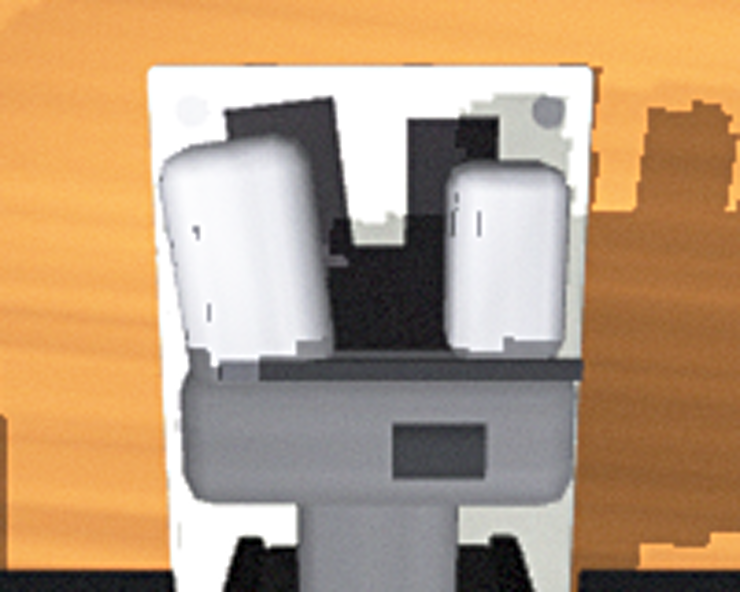

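Emit:
step_arm(steps=[[[-0.001, -0.002, 0.025, 0.001, 0, -0.002, 1], [-0.001, -0.0023, 0.05, 0.001, 0, -0.002, 1], [-0.001, -0.0023, 0.07, 0.001, 0, -0.002, 1], [-0.001, -0.0023, 0.077, 0.001, 0, -0.002, 1], [-0.001, -0.0023, 0.077, 0.001, 0, -0.002, 1]]])

```text
time_s: 19.55
tool_pos: [0.5477, -0.0878, 0.023]
orientation: [0.0, 0.999, 0.045, -0.0]
contact_force: [0.4, 0.0, -1.4]
opening: 0.0216
```

```bash
python3 - <<'E'
from h import *
st(); rel([.5479,-.0867,.0105],5.3)
E
```

```text
t 19.55 pos [ 0.5477 -0.0878  0.023 ] yaw 5.2 tilt [-0.0001 -0.0004] F [ 0.4  0.  -1.4] open 0.0216 q [ 0.49  0.34 -0.44  1.88  0.18  0.95 -1.51]
shift [0.0003, -0.0011, 0.0125] rotvec [0.0004, 0.0001, -0.0022] deg 0.1 t 19.55
```

Emit:
step_arm(steps=[[[0, -0.001, 0.006, 0, 0, -0.002, 1], [0, -0.001, 0.01, 0, 0, -0.002, 1], [0, -0.001, 0.012, 0, 0, -0.002, 1], [0, -0.001, 0.013, 0, 0, -0.002, 1], [0, -0.001, 0.013, 0, 0, -0.002, 1]]])

```text
time_s: 20.18
tool_pos: [0.5477, -0.0868, 0.0102]
orientation: [0.0, 0.999, 0.046, -0.0]
contact_force: [-0.7, 0.5, -1.6]
opening: 0.0215
```

```bash
python3 - <<'E'
from h import *
st()
E
```

```text
t 20.18 pos [ 0.5477 -0.0868  0.0102] yaw 5.3 tilt [-0.     -0.0005] F [-0.7  0.5 -1.6] open 0.0215 q [ 0.49  0.36 -0.44  1.89  0.19  0.93 -1.52]
```

Not yet in contact; lower a millimetre, then release.

Emit:
step_arm(steps=[[[0, 0, 0.0008, 0, 0, 0, 1], [0, 0, 0.0014, 0, 0, 0, 1], [0, 0, 0.0014, 0, 0, 0, 1]]])

```text
time_s: 20.55
tool_pos: [0.5477, -0.0868, 0.01]
orientation: [0.001, 0.999, 0.046, -0.0]
contact_force: [-4.1, 0.1, 8.2]
opening: 0.0218
```

```bash
python3 - <<'E'
from h import *
st()
E
```

```text
t 20.55 pos [ 0.5477 -0.0868  0.01  ] yaw 5.3 tilt [-0.0003 -0.001 ] F [-4.1  0.1  8.2] open 0.0218 q [ 0.49  0.36 -0.44  1.89  0.19  0.93 -1.52]
```

Emit:
step_arm(steps=[[[0, 0, 0, 0, 0, 0, 0.8], [0, 0, 0, 0, 0, 0, 0.6], [0, 0, 0, 0, 0, 0, 0.4], [0, 0, -0.02, 0, 0, 0, 0.37], [-0.01, 0, -0.06, 0, 0, 0, 0.37], [-0.03, 0, -0.12, 0, 0, 0, 0.37], [-0.05, 0, -0.17, 0, 0, 0, 0.37], [-0.06, 0, -0.21, 0, 0, 0, 0.37], [-0.06, 0, -0.21, 0, 0, 0, 0.37]]])

```text
time_s: 21.68
tool_pos: [0.4901, -0.0925, 0.2255]
orientation: [0.002, 0.999, 0.046, 0.004]
contact_force: [0.6, -0.7, -0.4]
opening: 0.0548
```

```bash
python3 - <<'E'
from h import *
st(); c=shot('wrist','w14'); rel([0.5,0.105,0.2],-1.6)
cv2.imwrite('pics/w14c.png',cv2.resize(c['pixels'][0:240,60:400],None,fx=2.3,fy=2.3,interpolation=cv2.INTER_CUBIC))
E
```

```text
t 21.68 pos [ 0.4901 -0.0925  0.2255] yaw 5.3 tilt [ 0.0087 -0.0044] F [ 0.6 -0.7 -0.4] open 0.0548 q [ 0.59  0.01 -0.46  1.81  0.01  1.32 -1.35]
shift [0.0289, -0.1955, 0.0225] rotvec [0.0033, -0.0048, 0.1202] deg 6.9 t 21.73
```

View pics/w14c.png

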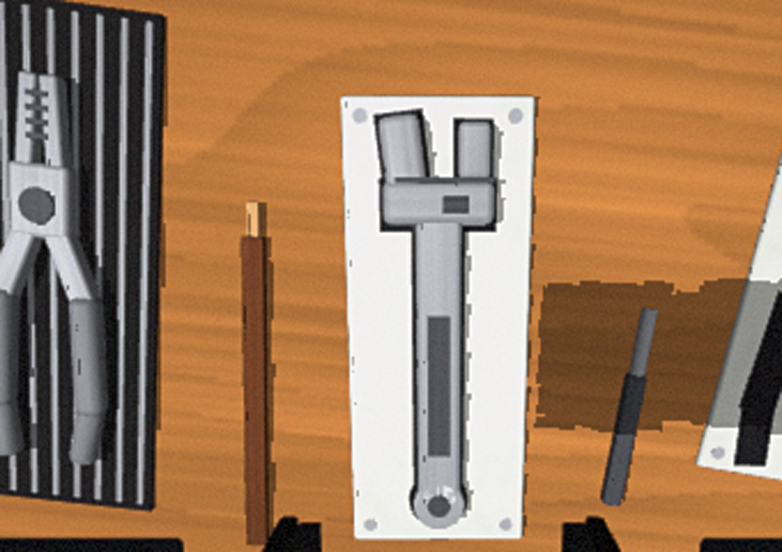

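```bash
python3 - <<'E'
from h import *
c=load('w14'); print(ray(c,[75.8,88.0],.017)); rel([0.559,0.0997,0.06],-1.5)
E
```

```text
[[0.55780907 0.0997051  0.017     ]]
shift [0.0865, -0.1853, 0.1628] rotvec [0.0033, -0.0048, 0.1185] deg 6.8 t 21.73
```

Emit:
step_arm(steps=[[[0.02, -0.04, 0.01, 0.003, -0.005, 0.03, 0.37], [0.045, -0.09, 0.03, 0.003, -0.005, 0.08, 0.37], [0.065, -0.14, 0.06, 0.003, -0.005, 0.118, 0.37], [0.08, -0.17, 0.1, 0.003, -0.005, 0.118, 0.37], [0.086, -0.185, 0.14, 0.003, -0.005, 0.118, 0.37], [0.086, -0.185, 0.162, 0.003, -0.005, 0.118, 0.37], [0.086, -0.185, 0.162, 0.003, -0.005, 0.118, 0.37]]])

```text
time_s: 22.6
tool_pos: [0.5561, 0.0995, 0.058]
orientation: [0.0, 1.0, -0.012, -0.003]
contact_force: [0.2, -1.1, -0.3]
opening: 0.0545
```

```bash
python3 - <<'E'
from h import *
st(); c=shot('wrist','w15');rel([.559,.0997,0.0085],-1.5)
E
```

```text
t 22.6 pos [0.5561 0.0995 0.058 ] yaw -1.4 tilt [-0.0064 -0.0002] F [ 0.2 -1.1 -0.3] open 0.0545 q [ 0.29  0.35 -0.6   1.83  0.22  1.04 -1.99]
shift [0.0017, -0.0003, 0.0512] rotvec [0.0001, 0.0031, 0.0009] deg 0.2 t 22.65
```

View pics/w15.png

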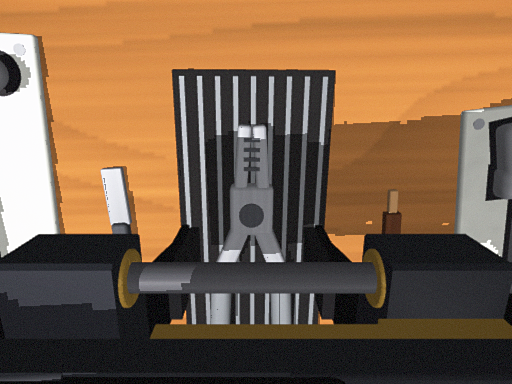

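Emit:
step_arm(steps=[[[0.001, 0, 0.025, 0, 0.004, 0.001, 0.37], [0.0015, 0, 0.042, 0, 0.004, 0.001, 0.37], [0.0015, 0, 0.049, 0, 0.004, 0.001, 0.37], [0.0015, 0, 0.05, 0, 0.004, 0.001, 0.6], [0.0015, 0, 0.05, 0, 0.004, 0.001, 0.9], [0.0015, 0, 0.05, 0, 0.004, 0.001, 1], [0.0015, 0, 0.05, 0, 0.004, 0.001, 1]]])

```text
time_s: 23.52
tool_pos: [0.5593, 0.0995, 0.0103]
orientation: [0.0, 1.0, -0.013, 0.001]
contact_force: [0.1, -0.5, 1.6]
opening: 0.0274
```

```bash
python3 - <<'E'
from h import *
st()
c=load('w15');a=np.radians(-1.5);u=np.array([np.cos(a),np.sin(a)])
for px,z in(([252,125],.013),([251.5,216],.017)):print((ray(c,px,z)[0,:2]))
E
```

```text
t 23.52 pos [0.5593 0.0995 0.0103] yaw -1.5 tilt [ 0.002  -0.0001] F [ 0.1 -0.5  1.6] open 0.0274 q [ 0.27  0.41 -0.58  1.86  0.27  0.95 -2.03]
[0.61350441 0.09779627]
[0.55600051 0.09953457]
```

Emit:
step_arm(steps=[[[0, 0, -0.012, 0, 0, 0, 1], [0, 0, -0.04, 0, 0, 0, 1], [0, 0, -0.08, 0, 0, 0, 1], [0, 0, -0.11, 0, 0, 0, 1], [0, 0, -0.11, 0, 0, 0, 1]]])

```text
time_s: 24.15
tool_pos: [0.5611, 0.1001, 0.1235]
orientation: [-0.0, 1.0, -0.013, 0.004]
contact_force: [0.5, 0.1, -2.6]
opening: 0.0278
```

```bash
python3 - <<'E'
from h import *
st(); rel([.5876,-.2871,.1],-4.8)
E
```

```text
t 24.15 pos [0.5611 0.1001 0.1235] yaw -1.5 tilt [0.0079 0.0002] F [ 0.5  0.1 -2.6] open 0.0278 q [ 0.32  0.27 -0.62  1.77  0.17  1.15 -1.96]
shift [0.0365, 0.3863, 0.0236] rotvec [-0.0006, -0.0079, 0.0575] deg 3.3 t 24.15
```

Emit:
step_arm(steps=[[[0.003, 0.03, 0, 0, -0.004, 0.01, 1], [0.008, 0.08, 0, 0, -0.008, 0.02, 1], [0.013, 0.14, 0, 0, -0.008, 0.03, 1], [0.018, 0.2, 0, 0, -0.008, 0.04, 1], [0.024, 0.255, 0.008, 0, -0.008, 0.05, 1], [0.03, 0.31, 0.016, 0, -0.008, 0.058, 1], [0.034, 0.35, 0.02, 0, -0.008, 0.058, 1], [0.0365, 0.376, 0.0236, 0, -0.008, 0.058, 1], [0.0365, 0.386, 0.0236, 0, -0.008, 0.058, 1], [0.0365, 0.386, 0.0236, 0, -0.008, 0.058, 1]]])

```text
time_s: 25.4
tool_pos: [0.5876, -0.2857, 0.0997]
orientation: [-0.001, 0.999, -0.042, -0.0]
contact_force: [-0.3, 0.6, -1.3]
opening: 0.0276
```

```bash
python3 - <<'E'
from h import *
st(); c=shot('wrist','w16');rel([.5876,-.2871,.013],-4.8)
a=np.radians(-4.8);u=np.array([np.cos(a),np.sin(a)]);v=np.array([-u[1],u[0]]);o=np.array([.552,-.2841])
for s in(1,-1): print('expected',proj(c,[*(o+.1*u+s*.045*v),.006]))
p=env.observe()['tool_pos']; print('tip px if grip 35.7',proj(c,[*(p[:2]+.0543*u),p[2]+.002]))
cv2.imwrite('pics/w16c.png',cv2.resize(c['pixels'][80:240,150:350],None,fx=3.7,fy=3.7,interpolation=cv2.INTER_CUBIC))
E
```

```text
t 25.4 pos [ 0.5876 -0.2857  0.0997] yaw -4.8 tilt [-0.0004  0.0018] F [-0.3  0.6 -1.3] open 0.0276 q [ 0.73  0.44 -0.4   1.57  0.18  1.17 -1.37]
shift [-0.0002, 0.0027, 0.087] rotvec [-0.002, 0.0001, 0.0014] deg 0.1 t 25.45
expected [[193.24464861 110.66015345]]
expected [[313.95119993 110.64185084]]
tip px if grip 35.7 [[249.24276101 139.64979341]]
```

View pics/w16c.png

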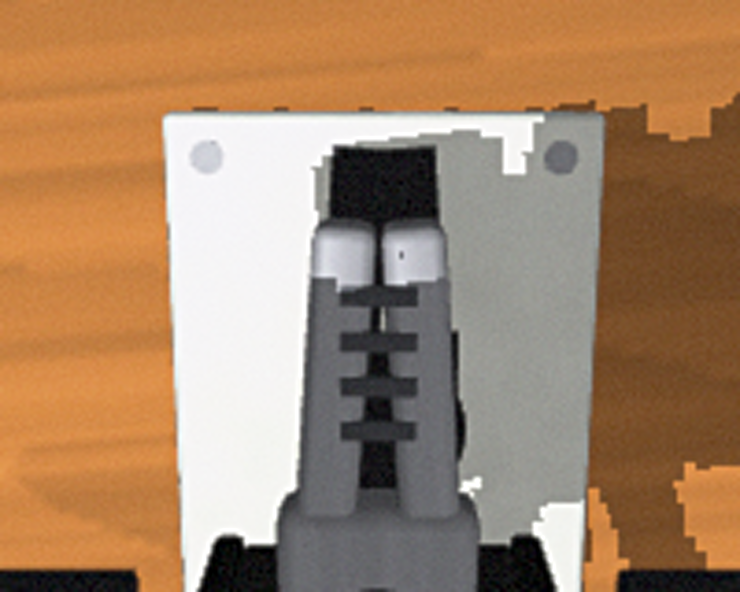

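Emit:
step_arm(steps=[[[0, 0.002, 0.025, -0.002, 0, 0.001, 1], [0, 0.002, 0.05, -0.002, 0, 0.001, 1], [0, 0.002, 0.068, -0.002, 0, 0.001, 1], [0, 0.002, 0.074, -0.002, 0, 0.001, 1], [0, 0.002, 0.074, -0.002, 0, 0.001, 1]]])

```text
time_s: 26.08
tool_pos: [0.5882, -0.286, 0.0262]
orientation: [-0.0, 0.999, -0.041, 0.0]
contact_force: [-0.1, 0.1, -1.3]
opening: 0.0274
```

```bash
python3 - <<'E'
from h import *
st(); rel([.5876,-.2871,.0123],-4.8)
E
```

```text
t 26.07 pos [ 0.5882 -0.286   0.0262] yaw -4.7 tilt [0.     0.0002] F [-0.1  0.1 -1.3] open 0.0274 q [ 0.71  0.52 -0.39  1.63  0.22  1.04 -1.39]
shift [-0.0005, 0.0012, 0.0139] rotvec [-0.0002, -0.0, 0.0011] deg 0.1 t 26.07
```

Emit:
step_arm(steps=[[[-0.0005, 0.001, 0.006, 0, 0, 0.001, 1], [-0.0005, 0.0012, 0.01, 0, 0, 0.001, 1], [-0.0005, 0.0012, 0.013, 0, 0, 0.001, 1], [-0.0005, 0.0012, 0.0142, 0, 0, 0.001, 1], [-0.0005, 0.0012, 0.0142, 0, 0, 0.001, 1]]])

```text
time_s: 26.7
tool_pos: [0.5875, -0.2872, 0.0123]
orientation: [-0.0, 0.999, -0.042, -0.0]
contact_force: [-1.5, 0.9, 1.7]
opening: 0.0272
```

```bash
python3 - <<'E'
from h import *
st()
E
```

```text
t 26.7 pos [ 0.5875 -0.2872  0.0123] yaw -4.8 tilt [-0.0002  0.0001] F [-1.5  0.9  1.7] open 0.0272 q [ 0.71  0.53 -0.38  1.64  0.22  1.02 -1.4 ]
```

Contact with the panel; release and back off.

Emit:
step_arm(steps=[[[0, 0, 0, 0, 0, 0, 0.8], [0, 0, 0, 0, 0, 0, 0.6], [0, 0, 0, 0, 0, 0, 0.4], [0, 0, -0.02, 0, 0, 0, 0.37], [-0.01, 0, -0.06, 0, 0, 0, 0.37], [-0.04, 0, -0.12, 0, 0, 0, 0.37], [-0.07, 0, -0.17, 0, 0, 0, 0.37], [-0.09, 0, -0.21, 0, 0, 0, 0.37], [-0.09, 0, -0.21, 0, 0, 0, 0.37]]])

```text
time_s: 27.82
tool_pos: [0.4991, -0.2811, 0.2286]
orientation: [0.003, 0.999, -0.042, 0.004]
contact_force: [-0.1, -0.5, -1.0]
opening: 0.0547
```

```bash
python3 - <<'E'
from h import *
st(); c=shot('wrist','w17'); t=shot('top','top1')
cv2.imwrite('pics/w17c.png',cv2.resize(c['pixels'][0:240,60:400],None,fx=2.3,fy=2.3,interpolation=cv2.INTER_CUBIC))
cv2.imwrite('pics/top1c.png',cv2.resize(t['pixels'][120:250,105:365],None,fx=3,fy=3,interpolation=cv2.INTER_CUBIC))
E
```

```text
t 27.82 pos [ 0.4991 -0.2811  0.2286] yaw -4.9 tilt [ 0.0076 -0.0063] F [-0.1 -0.5 -1. ] open 0.0547 q [ 0.84  0.17 -0.42  1.64  0.07  1.34 -1.25]
```

View pics/w17c.png

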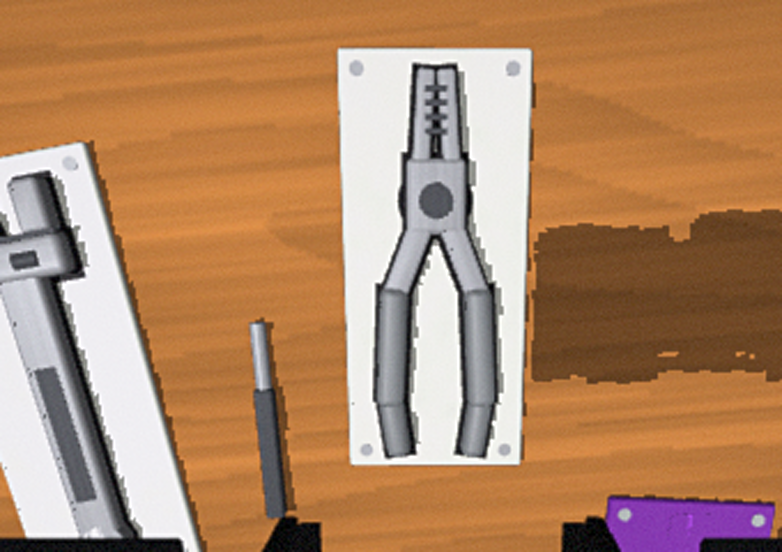

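View pics/top1c.png

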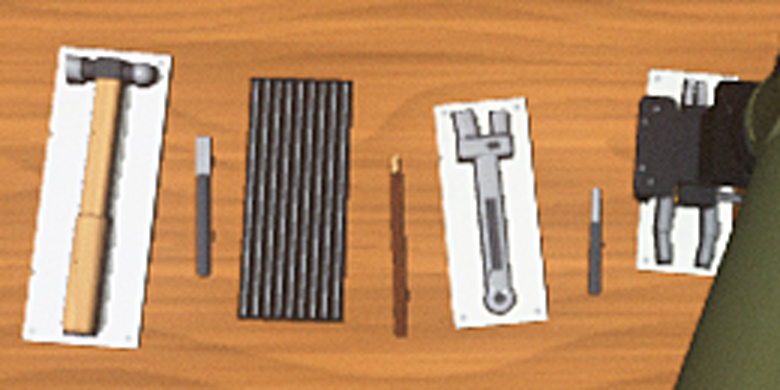

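All three tools cover their outlines. The hammer is at about (100,190) in the top crop and the wrench at (490,205). The pliers are at (435,260) in the wrist crop. The mat and purple panel are clear, so I'm handing in.

```bash
python3 - <<'E'
from h import *
print(env.close_job()); st()
E
```

```text
the job is handed in; nothing more can be done
None
the job is handed in; nothing more can be done
```

All three tools are on the panels with their own outlines, and I handed the job in at about 28 s of the 114 s allowed. I moved the pliers to the mat, then the hammer and the wrench to their panels, and last the pliers to theirs, lowering each until it touched before letting go. The highest wrist force I saw at the end of a move was about 9 N.

- **Final pictures:** Each tool lies flat with its head at the outline's head end, and only a thin rim of black shows. By my measurements the placements should be within about 1–2 mm. The hand tools between the panels and the purple look-alike look undisturbed.
- **Disagreements:**
  - The first top-camera panel positions differed by 1 to 4 mm from the wrist camera's. I used the wrist values, and close looks over each panel before lowering agreed to under 1 mm.
  - My two readings of the pliers' grip point along their length differed by about 3 mm. I used the reading from the jaw tip, which the final close-up supports.
- **Checks:** None failed. The last top picture was partly blocked by the arm over the pliers, so I checked them only in the wrist picture.

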